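# Take the pile on the welding bench apart and put each piece away

### The arm

A 7-joint arm with a two-finger parallel gripper is mounted at the origin on a cart in front of the work surface, level with it; the furniture and walls round the work are solid. World frame = base frame: x ahead of the robot, y to its left, z up, the work surface at z = 0. Lengths are in mm, angles in rad, forces in N, time in s.
With the tool pointing down it reaches from about 425 to 950 mm from the base axis. Payload 16.7 kg.
Tool frame: the origin (TCP) lies on the mounting face of the last link; the fingertips stand 199 mm ahead of it and the grasp point (between the pads) lies 180 mm ahead of it; z points along the fingers, y is the line along which they close (so a half turn about z gives the same grasp; the last joint's range is limited). The gripper opens to 94 mm and grips with 3 to 60 N. Pads are 16 mm wide; open, the fingers measure 119 mm over their backs; the gripper's body (75 mm by 177 mm) begins 78 mm behind the grasp point.
Start: joints at [0.954, 0.426, 0.074, 1.606, -0.034, 1.111, -0.067], TCP at [304.337, -602.467, 404.667] pointing down, gripper open.
Joint ranges: [-2.85, 2.85], [-0.5, 2.14], [-1.23, 1.37], [0.21, 2.46], [-1.02, 4.16], [0.16, 2.05], [-2.73, 2.73]. Speed limits (rad/s): [1.89, 1.89, 2.39, 2.39, 3.01, 3.01, 3.01].

### API

Orientations are given as a unit quaternion [x, y, z, w].
In Python, from bench import robot, grab_frame, camera_model gives the robot as it stands. Calls block until the motion is done:
- robot.move_pose(position, orientation): joint-space move of the TCP to a pose.
- robot.movel(position, attitude=None, speed=150, force_limit=None): straight line of the TCP; attitude=None keeps the orientation; speed is the mean speed in mm/s. With force_limit (N) it stops when the force on the tool has changed by that much, and returns True; else False.
- robot.move_joints(angles): joint-space move.
- robot.command_gripper(opening): opening from 0.0 (shut) to 1.0 (fully open); the grip force is fixed at half the most; returns when the fingers have stopped.
- robot.sleep(seconds).
- robot.solve_ik(position, orientation): joint angles nearest the present ones, or None.
- grab_frame(name): name is "side" or "top"; returns the picture (480x640x3 uint8, red, green, blue); there is no depth.
- camera_model(name): a dict with "fx", "fy", "cx", "cy" (pixels), "cam_to_world" (4x4, takes a point from camera to world coordinates). Camera axes: x right, y up, looking along -z (the intrinsics and any distortion apply to the point x, -y, -z); pixel columns grow to the right and rows downward; lengths in mm; the calibration is good to about 2 mm. A picture is of the moment at which its call begins. camera_model takes no time and is no camera call.
A pose or a line that the arm cannot do raises robot.IKError and nothing moves.
- robot.hand_in(): hands the job in; it is judged then, once.
Readings, each from a call of its own:
- robot.current_time_s(): time.
- robot.current_joint_pos(): joint angles.
- robot.current_qd(): joint speeds.
- robot.current_effort(): joint torques, N m.
- robot.current_tcp_pos(): TCP position.
- robot.current_tool_rot(): TCP orientation.
- robot.current_contact_force(): force on the tool from outside, world axes, zero at the start.
- robot.current_ft_torque(): the same for the moment, N m.
- robot.current_gripper_width(): opening from 0.0 (shut) to 1.0 (fully open).
- robot.current_gripper_force(): force on a finger pad.
Only numpy, scipy, OpenCV 4.12 (cv2) and the standard library are available. Lean on these libraries where they do the work, as an engineer would, in place of code of your own. Each camera call takes 0.05 s, during which the arm holds its last target. There are 200 camera calls.

### The job

Take the pile on the bench apart from the top down, one piece at a time, and put each piece away: drop the hex nut into the deep square box, stand the round steel slug upright in the middle of the round dish, lay the small magnet flat in the middle of the small rectangular tray, and the large magnet flat in the middle of the large rectangular tray, each magnet with its long side along the tray's long side. Leave the roll of tape and the tape measure where they stand.

Things in the scene. Friction and masses are not known exactly. Their poses are not given: they have to be found in the camera images.
- hex_nut: Plain steel M12 hex nut, 19 mm across flats, 22 over corners, 10 high, 20 g, on top of the pile (slug under it). Origin: centre of its underside; z up; x is square to two of its flats, y points at a corner.
- round_slug: Grey turned steel bar offcut, a standing cylinder 31 mm in diameter, 35 high, 190 g; third from the bottom of the pile, on the small magnet. Origin: centre of its underside; z is its axis, up.
- small_magnet: Smaller arrow-shaped welding magnet (red plates, steel core; acts as a plain rigid block, does not pull), 42 (x) x 54 (y) x 16 mm, 120 g, lying flat on the large magnet. Origin: centre of its underside. +x points at the blunt nose, 21 mm wide; its nose and its straight back edge are parallel, 42 mm apart, at y = 0.
- large_magnet: Larger arrow-shaped welding magnet (same looks; does not pull), 59 (x) x 84 (y) x 16 mm, 300 g, lying flat on the bench at the bottom of the pile. Origin: centre of its underside. +x points at the blunt nose, 20 mm wide; nose and straight back edge are parallel, 59 mm apart, at y = 0.
- nut_box: Empty square bare-aluminium box, 72 x 72 mm, 26 high (the deepest of the containers), walls 2.5 thick, floor 2.5 mm up, fixed to the bench. Origin: centre of its underside. The nut may be let go just over the rim.
- round_dish: Round shallow steel dish with a dark rubber floor, 76 mm over the rim, rim 10 high, floor 3 mm up and 64 in diameter, fixed to the bench. Origin: centre of its underside.
- small_tray: Small rectangular steel tray with a dark rubber floor, 66 (x) x 78 (y, its long side) mm outside, rim 7 high, walls 2.5 thick, floor 2 mm up, a small lug on each short side, fixed to the bench. Origin: centre of its underside.
- large_tray: Large rectangular steel tray of the same make, 84 (x) x 108 (y, its long side) mm outside, rim 7 high, walls 2.5 thick, floor 2 mm up, fixed to the bench. Origin: centre of its underside.
- tape_roll: Roll of masking tape lying flat, 100 mm in diameter, 25 high, loose. Bystander: leave it. Origin: centre of its underside.
- tape_measure: Yellow tape measure standing on edge, 36 (x) x 76 (y) x 64 mm, loose, behind the work. Bystander: leave it. Origin: centre of its underside.

How it is judged:
By the outcome, as a careful person would: the job done as asked, in the order asked, and still so for the second after the job is handed in, with the robot touching nothing.
It also fails if it takes over 112 s, if anything falls off the work surface, if the arm or the gripper's body presses on something with over 40 N, if the wrist force passes 120 N, or if a joint passes its speed limit or range.

## Working session

There is one attempt and no reset: what is moved stays moved. The work goes in short steps, each a Python script; the robot and the scene stay as the last script left them, time stands still between calls to the robot, and variables do not carry over. Pictures are saved under pics/ and viewed, at most 14 in all, crops included, and the job is handed in when it is done.

```bash
mkdir -p pics; ls; python3 - <<'E'
from bench import robot, grab_frame, camera_model
import cv2, numpy as np
np.set_printoptions(precision=4,suppress=True)
for n in ("top","side"):
    f=grab_frame(n); cv2.imwrite(f"pics/{n}0.png",f[:,:,::-1]); m=camera_model(n)
    print({k:(np.array(v) if k=="cam_to_world" else v) for k,v in m.items()})
print(robot.current_tool_rot(),robot.current_gripper_width())
E
```

```text
pics
{'fx': 543.022338005374, 'fy': 543.022338005374, 'cx': 318.6437206735127, 'cy': 240.34888368084114, 'cam_to_world': array([[  0.0262,   0.9784,  -0.2051, 456.0097],
       [ -0.9996,   0.0268,   0.0001, -72.8408],
       [  0.0056,   0.205 ,   0.9787, 922.2341],
       [  0.    ,   0.    ,   0.    ,   1.    ]])}
{'fx': 461.75443606170273, 'fy': 461.75443606170273, 'cx': 314.55879951641606, 'cy': 244.76500106718942, 'cam_to_world': array([[ -0.9037,   0.2041,  -0.3763, 284.4388],
       [ -0.428 ,  -0.4159,   0.8024, 634.3544],
       [  0.0073,   0.8862,   0.4633, 482.3281],
       [  0.    ,   0.    ,   0.    ,   1.    ]])}
[ 0.9728  0.2317 -0.0002 -0.0005] 0.9993931751996606
```

View pics/top0.png

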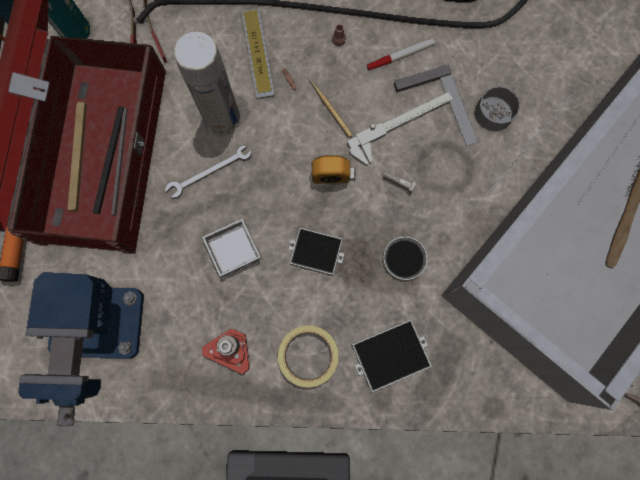

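View pics/side0.png

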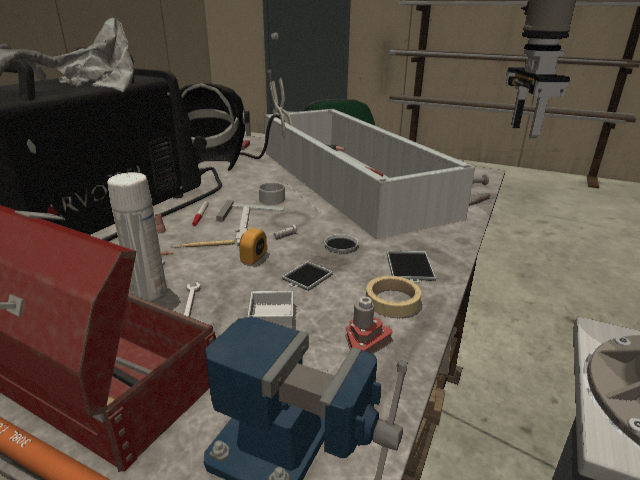

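The top view shows the pile at (227,348), box (232,249), small tray (316,251), dish (405,258), large tray (392,355), tape roll (308,356) and tape measure (331,169). Next I'm zooming in on the pile and measuring the containers.

```bash
cat > h.py <<'E'
import cv2, numpy as np
from bench import robot, grab_frame, camera_model
np.set_printoptions(precision=3,suppress=True)
def ray(n,p):
    m=camera_model(n); T=np.array(m["cam_to_world"]); p=np.atleast_2d(np.asarray(p,float))
    d=np.c_[(p[:,0]-m["cx"])/m["fx"],-(p[:,1]-m["cy"])/m["fy"],-np.ones(len(p))]
    return T[:3,3], d@T[:3,:3].T
def onplane(n,p,z):
    o,d=ray(n,p); return (o+d*((z-o[2])/d[:,2])[:,None])[:,:2]
def proj(n,P):
    m=camera_model(n); T=np.array(m["cam_to_world"]); c=(np.atleast_2d(P)-T[:3,3])@T[:3,:3]
    return np.c_[m["cx"]+m["fx"]*c[:,0]/-c[:,2], m["cy"]+m["fy"]*c[:,1]/c[:,2]]
def tri(pt,ps):
    """closest point of two rays (top, side pixel) and the gap"""
    a,d=ray("top",pt); b,e=ray("side",ps); d,e=d[0],e[0]
    s=np.linalg.lstsq(np.c_[d,-e],b-a,rcond=None)[0]
    return (a+d*s[0]+b+e*s[1])/2, np.linalg.norm(a+d*s[0]-b-e*s[1])
def crop(n,f,x0,y0,w,h,k,g=1.0):
    c=f[y0:y0+h,x0:x0+w,::-1]; c=np.clip(c*g,0,255).astype(np.uint8)
    cv2.imwrite(n,cv2.resize(c,None,fx=k,fy=k,interpolation=cv2.INTER_CUBIC))
E
python3 - <<'E'
from h import *
T=cv2.imread("pics/top0.png")[:,:,::-1]; S=cv2.imread("pics/side0.png")[:,:,::-1]
a=cv2.resize(T[318:383,192:262],None,fx=6,fy=6,interpolation=2)
b=cv2.resize(S[285:360,335:400],None,fx=6,fy=6,interpolation=2)
im=np.zeros((450,820,3),np.uint8); im[:390,:420]=a; im[:450,425:815]=b
cv2.imwrite("pics/pile.png",cv2.resize(im[:, :,::-1],(800,439)))
hsv=cv2.cvtColor(np.ascontiguousarray(T),cv2.COLOR_RGB2HSV)
for nm,(x,y) in dict(small_tray=(316,251),dish=(405,258),large_tray=(392,355)).items():
    m=((hsv[:,:,2]<60)*255).astype(np.uint8)
    n,l,st,ce=cv2.connectedComponentsWithStats(m,connectivity=4); k=(l==l[y,x]).astype(np.uint8)
    c=max(cv2.findContours(k,0,1)[0],key=cv2.contourArea)[:,0]
    w=onplane("top",c,2.5).astype(np.float32); r=cv2.minAreaRect(w); print(nm,k.sum(),r, cv2.boxPoints(r).tolist())
m=((hsv[:,:,2]>150)&(hsv[:,:,1]<40)).astype(np.uint8)
n,l,st,ce=cv2.connectedComponentsWithStats(m); 
for i in range(1,n):
    if st[i,4]>300: print(i,st[i],ce[i])
print("box at",onplane("top",[232,249],13),"pile",onplane("top",[[228,345]],83),"roll",onplane("top",[[308,356]],25))
E
```

```text
small_tray 1409 ((630.9661254882812, -68.85993957519531), (71.8130111694336, 59.33656311035156), 76.65457916259766) [[593.81103515625, -96.94876098632812], [651.5452880859375, -110.6448974609375], [668.1212158203125, -40.7711181640625], [610.386962890625, -27.074981689453125]]
dish 1101 ((621.132568359375, -221.3590087890625), (64.57472229003906, 63.780914306640625), 1.5689336061477661) [[587.984130859375, -190.36451721191406], [589.73046875, -254.1215362548828], [654.281005859375, -252.35350036621094], [652.53466796875, -188.5964813232422]]
large_tray 2946 ((458.0500793457031, -198.75592041015625), (77.7249526977539, 102.13360595703125), 23.925838470458984) [[401.8166809082031, -167.8380584716797], [443.2373352050781, -261.1954345703125], [514.283447265625, -229.6737823486328], [472.8628234863281, -136.31640625]]
2 [ 175   32   41   37 1211] [194.861  49.799]
20 [ 348   93  104   71 1145] [389.371 127.249]
42 [166 146  85  51 426] [205.756 171.789]
72 [477 220  52  56 550] [505.084 247.655]
77 [ 210  228   50   48 1308] [232.453 250.55 ]
box at [[627.457  74.178]] pile [[466.038  60.19 ]] roll [[452.692 -60.781]]
```

View pics/pile.png

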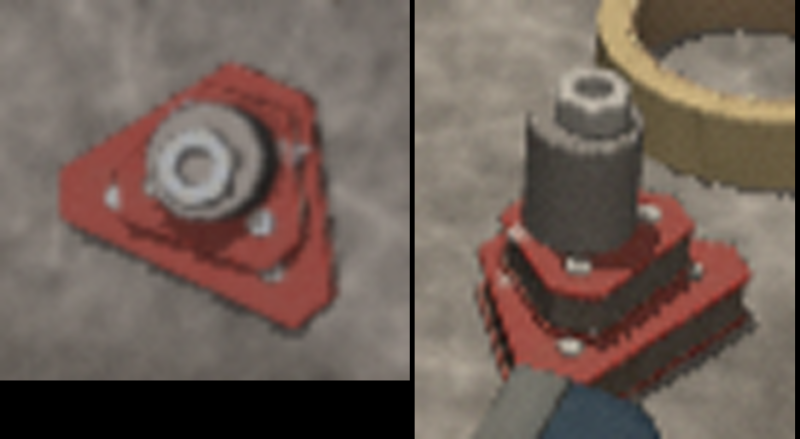

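The zoom shows the large magnet's nose pointing up and right, with its back edge running (60,220) to (300,330). The nut hole is at about (225.2,346.1) in top and (365.2,299.6) in side. Next: fit the nut, slug and magnet more precisely.

```bash
python3 - <<'E'
from h import *
T=np.ascontiguousarray(cv2.imread("pics/top0.png")[:,:,::-1]); S=cv2.imread("pics/side0.png")[:,:,::-1]
print("nut hole tri",tri([225.2,346.1],[365.2,299.6]), "plane top",onplane("top",[225.2,346.1],77),"side",onplane("side",[365.2,299.6],77))
hsv=cv2.cvtColor(T,cv2.COLOR_RGB2HSV)
red=(((hsv[:,:,0]<12)|(hsv[:,:,0]>170))&(hsv[:,:,1]>100)).astype(np.uint8); red[:318]=0;red[385:]=0;red[:,:195]=0;red[:,262:]=0
c=max(cv2.findContours(red,0,1)[0],key=cv2.contourArea); h=cv2.convexHull(c)
p=cv2.approxPolyDP(h,1.6,True)[:,0]; w=onplane("top",p,16)
print(p.tolist());print(w)
d=np.roll(w,-1,0)-w; print(np.c_[np.linalg.norm(d,axis=1),np.degrees(np.arctan2(d[:,1],d[:,0]))])
# box rim
m=((hsv[:,:,2]>150)&(hsv[:,:,1]<40)).astype(np.uint8); m[:215]=0;m[285:]=0;m[:,:195]=0;m[:,270:]=0
c=max(cv2.findContours(m,0,1)[0],key=cv2.contourArea)[:,0]; print("box",cv2.minAreaRect(onplane("top",c,26).astype(np.float32)))
a=cv2.resize(T[334:360,212:244],None,fx=16,fy=16,interpolation=2)
b=cv2.resize(S[292:312,355:373],None,fx=16,fy=16,interpolation=2)
im=np.zeros((416,800,3),np.uint8); im[:,:512]=a; im[:320,512:800]=b; cv2.imwrite("pics/nut.png",im[:,:,::-1])
E
```

```text
nut hole tri (array([464.383,  65.105,  78.343]), np.float64(0.09546198887694017)) plane top [[464.35   65.311]] side [[465.029  63.221]]
[[202, 347], [230, 329], [244, 334], [248, 368], [240, 373], [203, 355]]
[[462.513 113.094]
 [492.776  69.083]
 [485.271  45.606]
 [431.057  36.158]
 [422.836  48.694]
 [449.77  110.567]]
[[  53.412  -55.486]
 [  24.648 -107.726]
 [  55.032 -170.115]
 [  14.991  123.256]
 [  67.481   66.476]
 [  12.99    11.217]]
box ((623.098876953125, 71.36929321289062), (60.008419036865234, 73.40325164794922), 27.339149475097656)
```

View pics/nut.png

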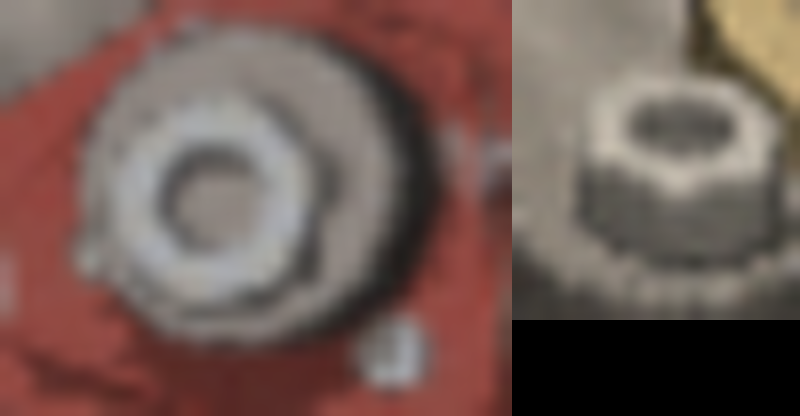

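```bash
cat >> h.py <<'E'
def quat(phi,flip=0):   # tool down, closing line at phi degrees
    a=np.radians(phi+90+180*flip)/2; return [float(np.cos(a)),float(np.sin(a)),0.,0.]
def best(xy,zt,phi):
    q=robot.current_joint_pos(); L=[]
    for f in (0,1):
        s=robot.solve_ik([float(xy[0]),float(xy[1]),zt+199.],quat(phi,f))
        if s is not None: L.append((np.abs(np.array(s)-q).max(),f))
    return quat(phi,min(L)[1])
def over(xy,zt,phi): robot.move_pose([float(xy[0]),float(xy[1]),zt+199.],best(xy,zt,phi))
def line(xy,zt,speed=150,fl=None): return robot.movel([float(xy[0]),float(xy[1]),zt+199.],speed=speed,force_limit=fl)
def grip(mm): robot.command_gripper(mm/94)
def stat(s=""): print(s,"t %.1f w %.1f F %.1f"%(robot.current_time_s(),robot.current_gripper_width()*94,robot.current_gripper_force()),np.array(robot.current_tcp_pos())-[0,0,199],np.array(robot.current_contact_force()))
def snap(n): 
    f={k:grab_frame(k) for k in ("top","side")}
    for k in f: cv2.imwrite(f"pics/{n}_{k}.png",f[k][:,:,::-1])
    return f
E
python3 - <<'E'
from h import *
stat()
N=(464.6,64.4)
# least turn of the last joint among the three flat pairs
q=np.array(robot.current_joint_pos()); C=[]
for p in (85,25,145):
  for f in (0,1):
    s=robot.solve_ik([*N,69+199.],quat(p,f))
    if s is not None: C.append((np.abs(np.array(s)-q).max(),p,f))
print(C); p=min(C)[1]
over(N,130,p); stat("over")
line(N,69,100,15); stat("down")
grip(0); stat("grip")
line(N,100,100); stat("up"); snap("nutup")
E
```

```text
t 0.1 w 93.9 F 0.0 [ 304.261 -602.358  205.058] [ 0.45   0.605 -0.368]
[(np.float64(0.9220558665575926), 85, 0), (np.float64(2.0444289101920488), 85, 1), (np.float64(0.7174556644566612), 25, 0), (np.float64(2.1492292824995514), 25, 1), (np.float64(1.8240549728885327), 145, 0), (np.float64(1.0529395225112268), 145, 1)]
over t 2.5 w 93.6 F 0.0 [464.929  63.635 129.997] [0.109 0.163 0.843]
down t 3.3 w 94.1 F 0.0 [464.787  64.522  69.305] [-0.376  0.557  0.32 ]
grip t 4.5 w 18.3 F 30.0 [464.595  64.406  68.992] [ 0.201  0.204 -0.922]
up t 4.9 w 18.3 F 30.0 [464.604  64.246 100.081] [ 0.379  0.339 -0.644]
```

Nut gripped at 18.3 mm across the flats. Next it goes into the box, and then I look at the slug.

```bash
python3 - <<'E'
from h import *
B=onplane("top",[231.2,249.5],26)[0]; print(B)
line((464.6,64.4),130); over(B,90,27); line(B,24,100,15); stat("box"); grip(32); robot.sleep(.2); line(B,110); stat("rel")
over((560,-60),180,27)
f=snap("a")
g=f["top"]
a=cv2.resize(g[322:382,198:258],None,fx=6,fy=6,interpolation=2); b=cv2.resize(g[215:285,200:265],None,fx=5,fy=5,interpolation=2)
im=np.zeros((360,800,3),np.uint8); im[:,:360]=a; im[:350,370:695]=b; cv2.imwrite("pics/a1.png",im[:,:,::-1])
E
```

```text
[624.116  73.367]
box t 6.9 w 18.6 F 30.0 [624.312  73.51   24.338] [ 0.143  0.231 -1.328]
rel t 8.3 w 32.2 F 0.0 [623.854  73.137 109.315] [ 1.199 -0.762 -0.842]
```

View pics/a1.png

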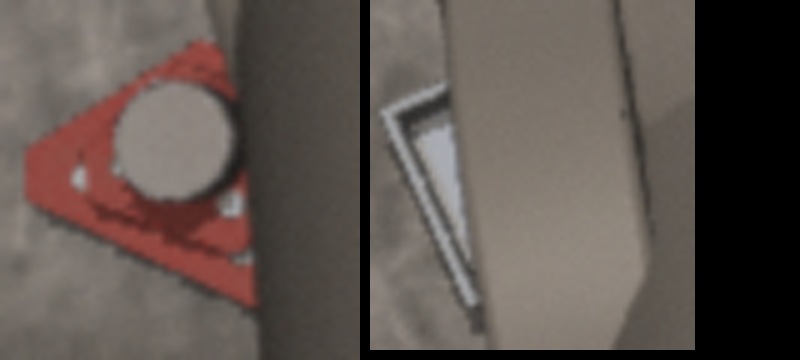

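Slug top circle is at about (226.7,345.1) in the full image, and the arm hides part of the scene. I'll take the slug to the dish and photograph from there.

```bash
python3 - <<'E'
from h import *
P=onplane("top",[226.7,345.1],67)[0]; D=np.array([621.1,-221.4]); print(P, "dish chk",onplane("top",[405,258.5],10))
phi=25
grip(60); over(P,110,phi); line(P,46,120,15); stat("down"); grip(0); stat("grip")
line(P,85,80); stat("up"); line(P,120)
over(D,80,phi); line(D,19,100); hit=line(D,12,20,6); stat("dish %s"%hit)
grip(50); robot.sleep(.2); line(D,130); stat("rel")
over((600,-330),200,phi); f=snap("b"); stat()
g=f["top"]; s=f["side"]
im=np.zeros((590,800,3),np.uint8)
im[:360,:360]=cv2.resize(g[322:382,198:258],None,fx=6,fy=6,interpolation=2)
im[:280,370:630]=cv2.resize(g[215:285,200:265],None,fx=4,fy=4,interpolation=2)
im[290:530,370:610]=cv2.resize(g[228:288,375:435],None,fx=4,fy=4,interpolation=2)
im[365:585,:240]=cv2.resize(s[225:280,310:370],None,fx=4,fy=4,interpolation=2)
cv2.imwrite("pics/b1.png",im[:,:,::-1])
E
```

```text
[466.025  64.724] dish chk [[ 619.585 -221.077]]
down t 11.1 w 59.9 F 0.0 [466.407  64.698  46.36 ] [0.467 0.153 0.614]
grip t 11.7 w 30.1 F 30.0 [466.175  64.764  46.279] [-1.017 -1.345  6.747]
up t 12.3 w 30.6 F 30.0 [465.979  64.53   85.142] [ 0.137  0.962 -1.329]
dish True t 14.9 w 30.3 F 30.0 [ 621.667 -219.81    17.467] [-1.239  1.865 10.852]
rel t 16.5 w 49.9 F 0.0 [ 620.736 -221.425  128.801] [-0.471 -0.25  -0.73 ]
 t 17.2 w 50.0 F 0.0 [ 600.152 -328.97   198.816] [-0.72   0.642 -0.05 ]
```

View pics/b1.png

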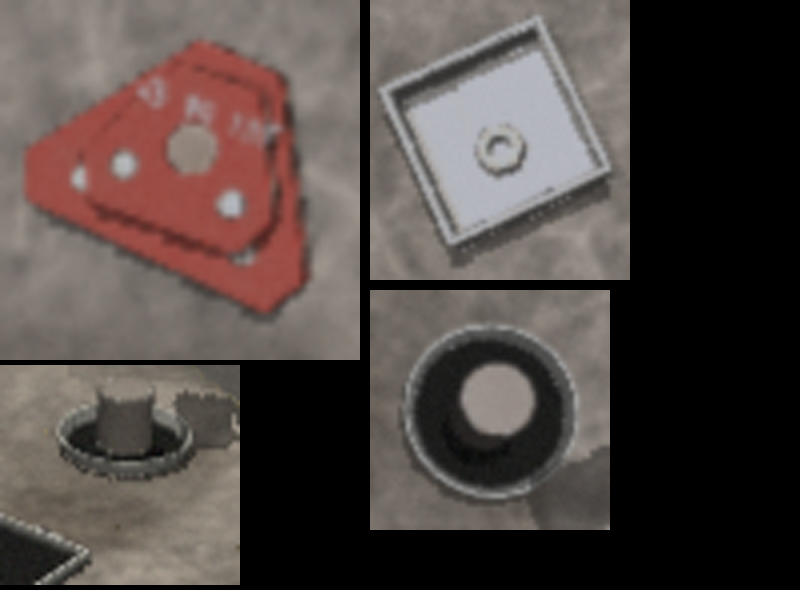

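Nut is in the box and the slug stands in the dish. Now I'll check how well the slug is centred and get a sharper view of the small magnet's outline.

```bash
python3 - <<'E'
from h import *
print("dish rim",onplane("top",[404.9,257.8],10),"slug top",onplane("top",[406.6,254.9],38))
g=cv2.imread("pics/b_top.png")[326:378,200:252]
c=cv2.resize(g,None,fx=11,fy=11,interpolation=2)
cv2.imwrite("pics/b2.png",np.clip(c*1.5,0,255).astype(np.uint8))
E
```

```text
dish rim [[ 620.792 -220.914]] slug top [[ 620.688 -219.217]]
```

View pics/b2.png

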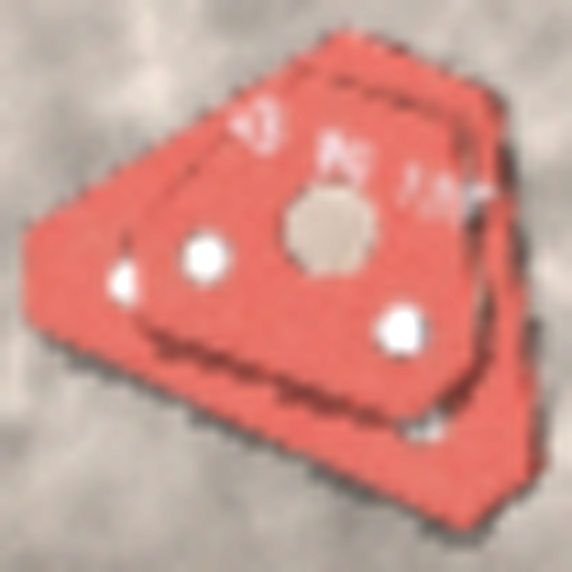

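In this zoom (11×) the small magnet's nose edge runs (318,72)–(460,118) and its back edge (140,325)–(410,418). The large magnet's nose edge runs (350,30)–(495,95) and its back edge (25,320)–(460,525). The slug is centred to within about 2 mm. Next I move the small magnet.

```bash
cat >> h.py <<'E'
def magnet(px,z):
    """px: nose edge ends, back edge ends -> centre, nose direction, nose-back distance"""
    w=onplane("top",px,z); n=(w[0]+w[1])/2; e=w[3]-w[2]; b=(w[2]+w[3])/2
    phi=np.degrees(np.arctan2(e[1],e[0])); phi=(phi+90+90)%180-90
    d=np.degrees(np.arctan2(*(w[1]-w[0])[::-1])); d=(d+180)%180-90
    return (n+b)/2, phi, d, np.linalg.norm(n-b)
E
python3 - <<'E'
from h import *
z=lambda a:np.array([200,326])+(np.array(a)+.5)/11-.5
print("large",magnet(z([[350,30],[495,95],[25,320],[460,525]]),16))
c,p,d,L=magnet(z([[318,72],[460,118],[140,325],[410,418]]),32); print("small",c,p,d,L)
phi=p; T=np.array([631.0,-68.9]); pt=-13.35
grip(70); over(c,90,phi); line(c,23,120,15); stat("down"); grip(0); stat("grip")
line(c,50,80); stat("up"); line(c,110)
over(T,70,pt); line(T,12,100); hit=line(T,7.5,20,6); stat("tray %s"%hit)
grip(60); robot.sleep(.2); line(T,120); stat("rel")
over((600,-330),200,pt); f=snap("c"); stat()
g=f["top"]
im=np.zeros((480,800,3),np.uint8)
im[:480,:480]=cv2.resize(g[322:382,198:258],None,fx=8,fy=8,interpolation=2)
im[:300,490:800]=cv2.resize(g[221:281,285:347],None,fx=5,fy=5,interpolation=2)
cv2.imwrite("pics/c1.png",np.clip(im[:,:,::-1]*1.4,0,255).astype(np.uint8))
E
```

```text
large (array([462.945,  67.65 ]), np.float64(-22.84575471194124), np.float64(-22.091329720719457), np.float64(58.172322800819344))
small [464.061  65.319] -16.90980600963107 -16.05034711495476 42.51384085620951
down t 20.0 w 69.9 F 0.0 [464.289  65.409  23.306] [ 0.144 -0.578  0.222]
grip t 20.6 w 40.8 F 30.0 [464.161  65.313  23.241] [-0.014 -1.545  7.767]
up t 21.1 w 40.9 F 30.0 [464.101  65.182  50.25 ] [-0.151 -0.529 -0.832]
tray True t 23.5 w 40.9 F 30.0 [631.451 -68.92    8.721] [0.5   0.435 1.06 ]
rel t 25.1 w 60.3 F 0.0 [630.657 -69.009 119.108] [-0.23  -0.259 -1.031]
 t 26.3 w 60.0 F 0.0 [ 600.754 -327.87   199.484] [0.309 0.408 0.06 ]
```

View pics/c1.png

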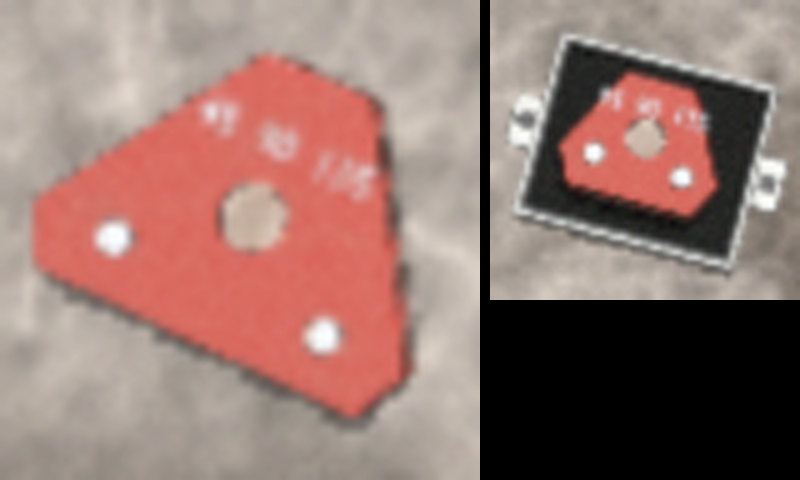

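The small magnet lies flat and square in its tray, at about (645,141) in the crop with the tray centre at about (648,152) (11 mm of height parallax). The large magnet's nose edge runs (267,53)–(380,100) and its back edge (36,266)–(355,418). Next I check centring and move the large one.

```bash
python3 - <<'E'
from h import *
s=lambda a:np.array([285,221])+(np.array(a)-[490,0]+.5)/5-.5
print("tray",onplane("top",s([[648,152]]),7),"small",magnet(s([[627,72],[693,90],[570,185],[690,217]]),18))
z=lambda a:np.array([198,322])+(np.array(a)+.5)/8-.5
c,p,d,L=magnet(z([[267,53],[380,100],[36,266],[355,418]]),16); print("large",c,p,d,L)
phi=p; T=np.array([458.05,-198.75]); pt=23.93
grip(88); over(c,90,phi); line(c,8,120,15); stat("down"); grip(0); stat("grip")
line(c,40,80); stat("up"); line(c,110)
over(T,70,pt); line(T,13,100); hit=line(T,8,20,6); stat("tray %s"%hit)
grip(78); robot.sleep(.2); line(T,120); stat("rel")
over((620,-330),220,pt); f=snap("d"); stat()
g=f["top"]
im=np.zeros((480,800,3),np.uint8)
im[:400,:400]=cv2.resize(g[315:395,352:432],None,fx=5,fy=5,interpolation=2)
im[:420,410:800]=cv2.resize(g[150:290,200:330],None,fx=3,fy=3,interpolation=2)
cv2.imwrite("pics/d1.png",np.clip(im[:,:,::-1]*1.4,0,255).astype(np.uint8))
E
```

```text
tray [[629.036 -69.274]] small (array([630.824, -68.203]), np.float64(-13.566164768291884), np.float64(-14.024435952399543), np.float64(42.67745431130965))
large [462.756  67.269] -23.078652168645505 -20.57677410182015 58.57470380908007
down t 29.3 w 87.9 F 0.0 [463.023  67.367   8.41 ] [-0.116 -0.816  0.129]
grip t 29.9 w 57.1 F 30.0 [462.827  67.256   8.198] [ 0.036 -0.988  6.334]
up t 30.5 w 57.2 F 30.0 [462.796  67.057  40.342] [ 0.028 -0.436 -3.99 ]
tray True t 33.3 w 57.3 F 30.0 [ 458.259 -198.849    9.584] [ 0.921  0.042 -2.333]
rel t 34.9 w 78.1 F 0.0 [ 457.706 -198.756  119.304] [ 0.241 -0.539  0.294]
 t 35.9 w 77.8 F 0.0 [ 619.42  -328.966  219.322] [-0.489  0.035 -0.273]
```

View pics/d1.png

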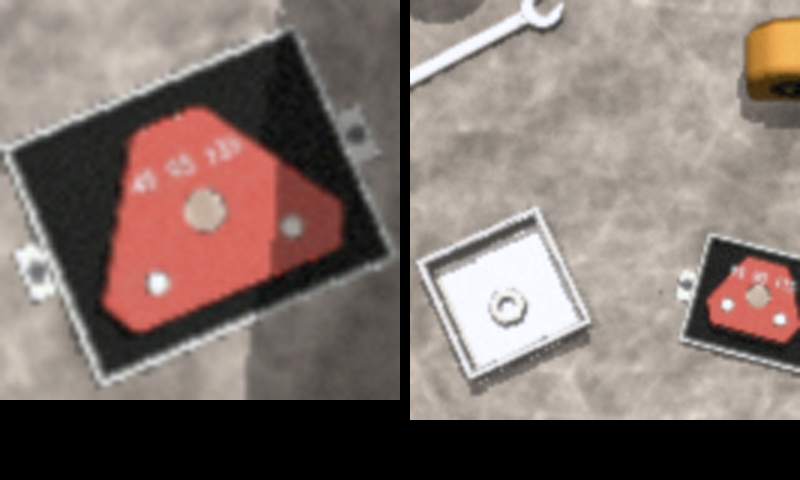

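View pics/d_top.png

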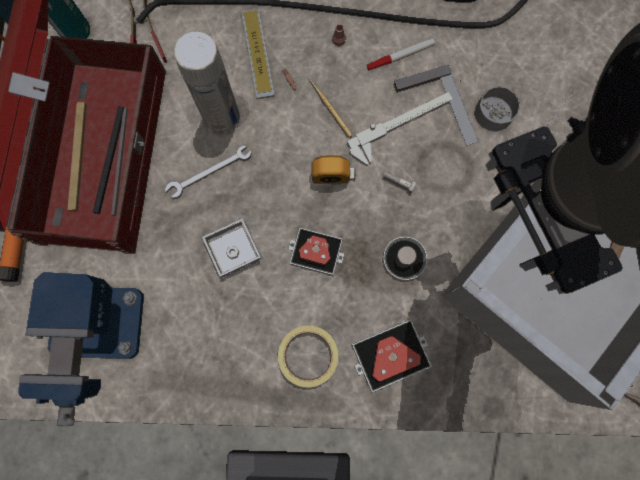

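All the pieces look in place: the large magnet's centre is at about (206,204) in the crop and the tray centre at about (197,204). Quick numeric check, then hand in if it is fine.

```bash
python3 - <<'E'
from h import *
s=lambda a:np.array([352,315])+(np.array(a)+.5)/5-.5
t=onplane("top",s([[292,30],[388,258],[103,380],[5,150]]),7); tc=t.mean(0)
m=magnet(s([[133,133],[205,107],[143,332],[343,245]]),18)
print(tc,m); e=np.linalg.norm(m[0]-tc); print(e)
if e<5: stat(); print(robot.hand_in())
E
```

```text
[ 457.421 -197.498] (array([ 457.351, -198.833]), np.float64(24.13467370821627), np.float64(20.904795387550138), np.float64(58.32181472187574))
1.3364165874803662
 t 35.9 w 77.8 F 0.0 [ 619.42  -328.966  219.322] [-0.489  0.035 -0.273]
the job is handed in; nothing more can be done
None
```

The job is handed in at 35.9 s: nut in the box, slug upright in the dish and both magnets flat and square in their trays, each of these three about 2 mm or less off centre by camera; the tape roll and tape measure were left alone.

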